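# Hang the blue pipette back on its dock

### The arm

A 6-joint arm with a two-finger parallel gripper is mounted at the origin on the work surface. World frame = base frame: x ahead of the robot, y to its left, z up, the work surface at z = 0. Lengths are in mm, angles in degrees, forces in N, time in s.
With the tool pointing down it reaches from about 300 to 1000 mm from the base axis. Payload 5.1 kg.
Tool frame: the origin (TCP) lies at the very end of the fingers, on their centre line; the grasp point (between the pads) lies 19 mm behind it; z points along the fingers, y is the line along which they close (so a half turn about z gives the same grasp; the last joint's range is limited). The gripper opens to 95 mm and grips with 3 to 60 N. Pads are 20 mm wide; open, the fingers measure 119 mm over their backs; the gripper's body (75 mm by 180 mm) begins 59 mm behind the grasp point.
Start: joints at [67.059, 7.093, 94.555, -0, 78.352, -4.733], TCP at [203.131, 617.432, 192.156] pointing down, gripper open.
Joint ranges: [-149.61, 149.61], [-58.7, 133.49], [1.44, 155.28], [-77.14, 257.14], [18.33, 153.61], [-166.67, 166.67]. Speed limits (degrees/s): [147.25, 147.25, 180, 180, 180, 180].

### API

Orientations are given as [roll, pitch, yaw] about the fixed x, y, z axes, in that order (R = Rz(yaw) Ry(pitch) Rx(roll)).
In Python, from cell import ctrl, optics, workorder gives the robot as it stands. The module is installed in compiled form; this text tells all that it offers.
- The arm moves only by the tool drive_tool, never from a script. Its argument "commands" is a list of rows, each a list of 3 entries, a list of its own where there are three numbers: the shift along the tool's x, y, z each as a share of 0.04 m, from -1 to 1, then the turn, a rotation vector about the tool's x, y, z each as a share of 90 degrees, from -1 to 1, then the opening, from 0 (shut) to 1 (fully open). A call has exactly 5 rows; each row shifts and turns the commanded pose from where the row before left it, along the tool's axes as they then stand; what a row does not reach is not made up. A row lasts 1/10 s, in which the tool goes at most 50 mm and 8.59 degrees, less where a joint would pass 70% of its speed; a pose out of reach is approached as far as the arm can. A call with a number of a shift or a turn outside -1 to 1 is refused whole. A call with a gripper value outside its range is refused whole. The fingers move at their own pace and stop on an object; "squeeze" is the grip in N (left out, the last holds). Time passes only in rows, so rows that do not move let the fingers close, or fill a call up. It gives the time, the measured TCP pose, the force, the opening and the grip force at its end, in the units of the state.
- ctrl.get_state(): the state, without advancing time (a new reading comes with each control period).
- optics.get_image(name): name is "scene" or "top" or "wrist"; returns a dict with "pixels" (400x640x3 uint8, blue, green, red), "range_z" (400x640 float32, mm along the optical axis (not along the pixel's ray), 0 where there is no reading), "fx", "fy", "cx", "cy" (pixels), "rvec" (rotation vector, rad) and "tvec" (3), from world to camera coordinates, as OpenCV has them. Camera axes: x right, y down, z forward; pixel columns grow to the right and rows downward; lengths in mm; the calibration is good to about 2 mm. A picture is of the moment at which its call begins.
- workorder.finish_job(): hands the job in; it is judged then, once.
The state is a dict: "time_s": time; "qpos": joint angles; "joint_vel": joint speeds; "effort": joint torques, N m; "tcp_pos": TCP position; "ee_rot": TCP orientation; "contact_force": force on the tool from outside, world axes, zero at the start; "ft_torque": the same for the moment, N m; "width": opening from 0.0 (shut) to 1.0 (fully open); "grip_force": force on a finger pad.
Only numpy, scipy, OpenCV 4.12 (cv2) and the standard library are available. Lean on these libraries where they do the work, as an engineer would, in place of code of your own. Each camera call takes 0.05 s, during which the arm holds its last target. There are 200 camera calls.

### The job

The blue pipette was left standing in a steel tool cup: pull it out of the cup and hang it on the dock with the blue fork, its neck in the slot and its collar lying flat on the prongs behind the little stop lips. Leave both cups standing where they are, and leave the green and orange pipettes as they are.

Things in the scene. Friction and masses are not known exactly. Their poses are not given: they have to be found in the camera images.
- pip_blue: blue pipette, round, 195 mm long, about 90 g. Origin: centre of its nozzle end; z along its axis to the push button. Along z: nozzle, 6 mm diameter at 0, 10 mm at 50 mm; white neck, 14 mm, to 110; blue collar disc, 36 mm, 110 to 116; blue handle, 24 mm, to 175; steel rod and 18 mm blue button to 195. Starts leaning in cup_blue, collar and handle above the rim
- pip_blue_collar (a point): centre of the underside of the blue pipette's collar, on its axis 110 mm from the nozzle end; axes as the pipette
- pip_blue_grip (a point): on the blue pipette's axis 155 mm from the nozzle end (45 mm above the collar's underside), on the bare handle: a good place to grip; axes as the pipette
- cup_blue: loose steel cup, 0.45 kg, that holds the blue pipette (both cups look alike, may swap places). Origin: centre of underside, z up. Foot disc 76 mm diameter, 8 mm high; tube 40 mm outside, 34 mm inside diameter, floor at 8 mm, rim at 85 mm. The pipette leans about 17 degrees from vertical, its top towards the robot or up to 70 degrees to either side of that
- dock_blue: fixed dock, blue fork on a white stand; the three docks stand side by side in any order, turned -0.05 to 0.3 rad. Origin: on the deck below the hanging place; -x is the fork's open front, z up. White base plate 12 mm high, x -38 to 62, y -40 to 40 mm; white post below the fork at x 33 to 47 mm. Nothing stands above the fork but its two stop lips
- dock_blue_seat (a point): hanging place, where the collar's underside centre belongs: mid-slot, level with the prongs' upper face, 140 mm above the deck; axes as the dock. Prongs 8 mm thick, from x -30 mm back, 10.5 to 26 mm either side: slot 21 mm wide, open to -x, closed at x 11 mm. A stop lip 4 mm high on each prong at x -24 to -18 mm; the collar lies behind them with 3.5 mm of play, nozzle 30 mm above the deck
- pip_green: green pipette, same shape, size and axes as the blue one, leaning in cup_green; to be left alone
- cup_green: the other loose steel cup, same shape and axes as cup_blue, holding the green pipette
- pip_orange: orange pipette, same shape, size and axes as the blue one, hanging in the orange dock with its button 225 mm above the deck; to be left alone
- dock_green: empty dock with a green fork, same shape and axes as dock_blue; not the one to use
- dock_orange: dock with an orange fork, same shape and axes as dock_blue, with the orange pipette hanging in it
Mind the look-alikes: they are no part of the job. What is shaped like the pip_blue but pink or yellow is not meant.

How it is judged (in metres and radians):
On the way:
1. the blue pipette is pulled clear of its cup (nozzle above the rim) (z of pip_blue in the frame of cup_blue above 0.09 m), for 0.1 s.
At the end, for the whole second after the job is handed in: Blue pipette hangs at rest in the blue dock, upright within 0.08 rad, collar within 7 mm sideways and 3 mm in height of the hanging place; both cups upright within 50 mm of their start; green pipette still in its cup (within 50 mm), orange one still hanging (within 20 mm, upright) (horizontal distance between pip_blue_collar and dock_blue_seat below 0.007 m and z of pip_blue_collar in the frame of dock_blue_seat between -0.003 and 0.003 m and angle between each of pip_blue, pip_orange's own z axis and vertical below 0.08 rad and height (world z) of pip_blue_collar above 0.13 m and linear speed of pip_blue below 0.02 m/s and angle between each of cup_blue, cup_green's own z axis and vertical below 0.1 rad and distance of each of cup_blue, cup_green, pip_green from where it was at the start of the episode below 0.05 m and z of pip_green in the frame of cup_green below 0.03 m and distance of pip_orange from where it was at the start of the episode below 0.02 m); the robot touches nothing.
It fails at once if a tool cup is tipped over (more than 0.5 rad) (angle between any of cup_blue, cup_green's own z axis and vertical above 0.5 rad).
It fails at once if the orange pipette is knocked off its dock or the green one pulled from its cup (moved more than 60 mm) (distance of any of pip_orange, pip_green from where it was at the start of the episode above 0.06 m).
It also fails if it takes over 51 s, if anything falls off the work surface, if the arm or the gripper's body presses on something with over 40 N, if the wrist force passes 120 N, or if a joint passes its speed limit or range.

## Working session

There is one attempt and no reset: what is moved stays moved. The work goes in short steps, Python scripts to look and compute and a tool call to move; the robot and the scene stay as the last step left them, time stands still between calls to the robot, and variables do not carry over. Pictures are saved under pics/ and viewed, at most 10 in all, crops included, and the job is handed in when it is done.

Besides the shell and the picture viewer there is one more tool, called as a command line: name --argument value ..., lists and objects as JSON in quotes. drive_tool: Moves the arm, as the interface text tells. Shift numbers are shares of 0.04 m and turn numbers shares of 90 degrees, none past 1 either way. Its arguments: {"type":"object","properties":{"commands":{"type":"array"},"squeeze":{"type":"number"}},"required":["commands"]}

```bash
mkdir -p pics
cat > h.py <<'E'
import numpy as np,cv2
from cell import ctrl,optics,workorder
def grab(n):
    d=optics.get_image(n); d['R']=cv2.Rodrigues(np.array(d['rvec'],float))[0]; d['t']=np.array(d['tvec'],float).ravel()
    d['pixels']=np.array(d['pixels']); return d
def cloud(d):
    z=d['range_z'].astype(float); v,u=np.mgrid[0:400,0:640]
    c=np.stack([(u-d['cx'])/d['fx']*z,(v-d['cy'])/d['fy']*z,z],-1)
    return (c-d['t'])@d['R']
E
python3 - <<'E'
from h import *
print(ctrl.get_state())
ims=[]
for n in('scene','top'):
    d=grab(n);np.savez(n+'.npz',**d);cv2.imwrite(f'pics/{n}.png',d['pixels']);print(n,(-d['R'].T@d['t']).round(),d['fx'])
E
```

```text
{'time_s': 0.0, 'qpos': array([ 6.70592478e+01,  7.13206440e+00,  9.46326490e+01, -2.43184317e-05,
        7.83526203e+01, -4.72989239e+00]), 'joint_vel': array([ 0.0802891 , -0.0088696 , -0.04447196,  0.08068542,  0.02039571,
       -0.02534393]), 'effort': array([ 1.31336903e-03, -4.17600310e+01, -3.59933531e+01,  7.73360766e-02,
        4.94649739e-02, -1.88775111e-04]), 'tcp_pos': array([202.86536699, 616.81172368, 190.9180596 ]), 'ee_rot': array([-1.79883064e+02, -9.65141830e-03,  1.61789135e+02]), 'contact_force': array([ 0.73444232, -0.15966375,  0.01555332]), 'ft_torque': array([-0.04874583,  0.03434581, -0.01910793]), 'grip_force': 0.0, 'width': 0.9962222825481463}
scene [1450.  -64.  958.] 516.8942016498514
top [ 293.  -39. 1269.] 382.9118461264637
```

View pics/scene.png

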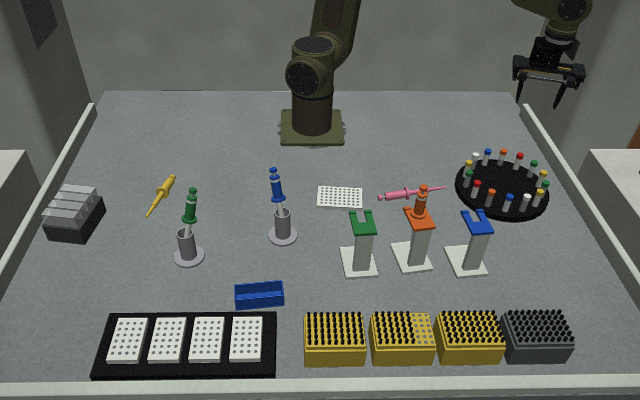

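View pics/top.png

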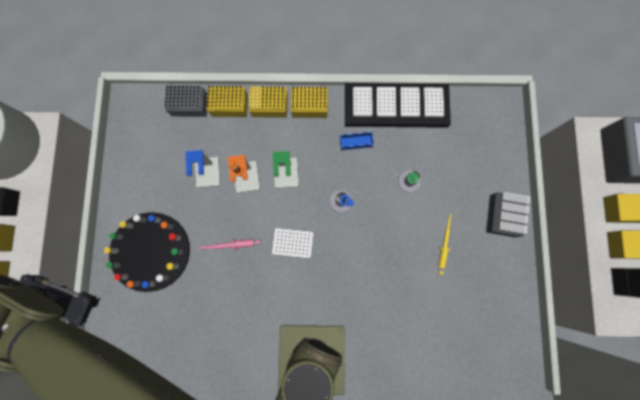

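Scene view: the blue pipette's button is at (273,170) and its cup at (283,235). The blue fork is at (477,220), and the green and orange docks are to its left. In the top view the blue fork is at (195,162) and the blue cup at (342,200).

Run:
```python
from h import *
for n in('scene','top'):
    d=dict(np.load(n+'.npz'));P=cloud(d)
    hsv=cv2.cvtColor(d['pixels'],cv2.COLOR_BGR2HSV)
    m=(hsv[...,0]>100)&(hsv[...,0]<130)&(hsv[...,1]>120)&(hsv[...,2]>50)
    boxes={'scene':dict(pip=(255,160,295,210),fork=(450,200,505,240)),'top':dict(pip=(325,185,365,215),fork=(180,145,210,180))}[n]
    for k,(a,b,c,e) in boxes.items():
        mm=np.zeros_like(m);mm[b:e,a:c]=m[b:e,a:c];v,u=np.nonzero(mm);p=P[mm]
        print(n,k,len(p),u.min(),u.max(),v.min(),v.max(),'z pct',np.percentile(p[:,2],[2,25,50,75,98]).round(1))
        if k=='fork':
            q=p[abs(p[:,2]-140)<5];print('top n',len(q),q[:,2].mean().round(1),cv2.minAreaRect(q[:,:2].astype(np.float32)))
            sub=mm[b:e,a:c]; 
            if n=='scene': print('\n'.join(''.join('#' if x else '.' for x in r) for r in sub[::1]))
        else:
            for v0 in range(v.min(),v.max()+1,2):
                s=mm[v0];uu=np.nonzero(s)[0]
                if len(uu): print(v0,uu.min(),uu.max(),P[v0,uu].mean(0).round(1),P[v0,uu][:,2].std().round(1))
    # cup rim/foot points: cloud around
    a,b,c,e=(260,200,305,250) if n=='scene' else (325,185,360,216)
    q=P[b:e,a:c].reshape(-1,3); s=hsv[b:e,a:c,1].ravel()
    for lo,hi in((4,11),(70,88)):
        w=q[(q[:,2]>lo)&(q[:,2]<hi)]; print('cup',lo,len(w),w[:,:2].min(0),w[:,:2].max(0))
```

```text
scene pip 281 270 285 167 202 z pct [115.  124.4 144.5 171.7 194.6]
167 272 275 [ 461.5 -107.9  191.5] 1.6
169 270 276 [ 472.7 -108.8  194.2] 2.3
171 270 276 [ 475.2 -108.8  190.1] 1.7
175 271 278 [ 470.7 -105.   174.2] 2.8
177 270 278 [ 480.4 -106.7  175.8] 2.3
179 271 276 [ 483.2 -107.9  172. ] 1.4
181 279 279 [484.3 -94.8 166.6] 0.0
183 271 279 [ 485.5 -104.5  161.4] 1.1
185 272 280 [ 486.6 -102.2  155.9] 2.6
187 272 280 [ 487.8 -102.3  150.6] 1.5
189 272 280 [ 487.5 -102.5  144. ] 2.0
191 273 281 [ 490.3 -100.1  140. ] 2.8
193 273 281 [ 492.6 -100.2  135.6] 2.4
195 274 284 [491.1 -95.4 127.8] 5.4
197 271 284 [492.6 -99.3 122.6] 4.1
199 271 284 [496.2 -99.3 119.3] 2.3
201 272 281 [ 503.2 -101.6  118.9] 2.5
scene fork 516 461 493 209 235 z pct [ 10.9 136.4 137.7 139.  142.7]
top n 454 138.1 ((597.1679077148438, 362.25921630859375), (81.295654296875, 53.958919525146484), 5.362730503082275)
.......................................................
.......................................................
.......................................................
............................
[... 2092 characters left out ...]
57834 -53.66543602]
cup 70 156 [ 484.56471327 -108.80133553] [525.83331255 -71.26706872]
top pip 116 340 353 195 205 z pct [ 57.6 122.1 154.2 179.9 198.4]
195 342 346 [505.1 -96.7 105.5] 35.6
197 341 348 [495.9 -97.6 122.1] 3.2
199 340 350 [484.3 -97.2 154.2] 22.3
201 340 352 [475.8 -99.3 169.5] 27.1
203 340 353 [ 470.1 -100.7  168.5] 30.7
205 342 351 [ 465.3 -101.9  161. ] 37.1
top fork 317 186 203 150 175 z pct [ 45.5 136.9 138.6 140.3 143.7]
top n 284 139.0 ((595.0787963867188, 361.9761657714844), (76.33769989013672, 51.03041076660156), 5.298278331756592)
cup 4 174 [ 456.28707577 -152.2362553 ] [557.48248357 -45.17222933]
cup 70 29 [ 484.00544254 -107.61071709] [522.1253805  -69.77831207]
```

```bash
cat >> h.py <<'E'
from scipy.spatial.transform import Rotation as Ro
def frame(a,yref=(1,.09,0)):
    z=-np.array(a,float);z/=np.linalg.norm(z);y=np.array(yref,float);y-=z*(y@z);y/=np.linalg.norm(y)
    return np.stack([np.cross(y,z),y,z],1)
def cur():
    s=ctrl.get_state();return np.array(s['tcp_pos']),Ro.from_euler('xyz',s['ee_rot'],degrees=True).as_matrix()
def plan(p1,R1,n,p0=None,R0=None):
    """n rows to straight-line target (mm); prints shares, rotation spread evenly"""
    if p0 is None:p0,R0=cur()
    w=Ro.from_matrix(R0.T@R1).as_rotvec(degrees=True);R=R0;p=p0
    for i in range(n):
        s=R.T@((np.array(p1)-p)/(n-i))/40;p=p+R@s*40
        print([[round(x,3) for x in s],[round(x,4) for x in w/n/90]]);R=R@Ro.from_rotvec(w/n,degrees=True).as_matrix()
A=np.array([-.255,-.142,.956]);G=np.array([476.7,-105,157.])
E
python3 - <<'E'
from h import *
plan(G+71*A+[-40,80,60],frame(A),20)
E
```

```text
[[np.float64(-0.511), np.float64(-0.69), np.float64(-0.116)], [np.float64(-0.0099), np.float64(-0.0015), np.float64(0.0373)]]
[[np.float64(-0.551), np.float64(-0.657), np.float64(-0.125)], [np.float64(-0.0099), np.float64(-0.0015), np.float64(0.0373)]]
[[np.float64(-0.588), np.float64(-0.622), np.float64(-0.134)], [np.float64(-0.0099), np.float64(-0.0015), np.float64(0.0373)]]
[[np.float64(-0.624), np.float64(-0.584), np.float64(-0.142)], [np.float64(-0.0099), np.float64(-0.0015), np.float64(0.0373)]]
[[np.float64(-0.657), np.float64(-0.544), np.float64(-0.149)], [np.float64(-0.0099), np.float64(-0.0015), np.float64(0.0373)]]
[[np.float64(-0.688), np.float64(-0.503), np.float64(-0.156)], [np.float64(-0.0099), np.float64(-0.0015), np.float64(0.0373)]]
[[np.float64(-0.717), np.float64(-0.459), np.float64(-0.162)], [np.float64(-0.0099), np.float64(-0.0015), np.float64(0.0373)]]
[[np.float64(-0.743), np.float64(-0.414), np.float64(-0.167)], [np.float64(-0.0099), np.float64(-0.0015), np.float64(0.0373)]]
[[np.float64(-0.766), np.float64(-0.367), np.float64(-0.171)], [np.float64(-0.0099), 
[... 731 characters left out ...]
18)], [np.float64(-0.0099), np.float64(-0.0015), np.float64(0.0373)]]
[[np.float64(-0.848), np.float64(-0.012), np.float64(-0.178)], [np.float64(-0.0099), np.float64(-0.0015), np.float64(0.0373)]]
[[np.float64(-0.847), np.float64(0.041), np.float64(-0.176)], [np.float64(-0.0099), np.float64(-0.0015), np.float64(0.0373)]]
[[np.float64(-0.844), np.float64(0.093), np.float64(-0.173)], [np.float64(-0.0099), np.float64(-0.0015), np.float64(0.0373)]]
[[np.float64(-0.837), np.float64(0.145), np.float64(-0.169)], [np.float64(-0.0099), np.float64(-0.0015), np.float64(0.0373)]]
[[np.float64(-0.828), np.float64(0.196), np.float64(-0.165)], [np.float64(-0.0099), np.float64(-0.0015), np.float64(0.0373)]]
```

drive_tool --commands '[[[-0.51, -0.69, -0.2], [-0.01, -0.0015, 0.037], 1], [[-0.55, -0.66, -0.2], [-0.01, -0.0015, 0.037], 1], [[-0.59, -0.62, -0.2], [-0.01, -0.0015, 0.037], 1], [[-0.62, -0.58, -0.2], [-0.01, -0.0015, 0.037], 1], [[-0.66, -0.54, -0.2], [-0.01, -0.0015, 0.037], 1]]'

```text
time_s: 0.6
tcp_pos: [257.2, 452.9, 228.3]
ee_rot: [175.5, 0.0, 145.0]
contact_force: [0.7, -0.4, 0.4]
width: 1.0
grip_force: 0.0
```

drive_tool --commands '[[[-0.69, -0.5, -0.16], [-0.01, -0.0015, 0.037], 1], [[-0.72, -0.46, -0.16], [-0.01, -0.0015, 0.037], 1], [[-0.74, -0.41, -0.16], [-0.01, -0.0015, 0.037], 1], [[-0.77, -0.37, -0.16], [-0.01, -0.0015, 0.037], 1], [[-0.79, -0.32, -0.16], [-0.01, -0.0015, 0.037], 1]]'

```text
time_s: 1.1
tcp_pos: [311.8, 290.0, 250.3]
ee_rot: [171.1, -1.3, 128.4]
contact_force: [0.7, 0.5, 0.6]
width: 1.001
grip_force: 0.0
```

drive_tool --commands '[[[-0.8, -0.27, -0.17], [-0.01, -0.0015, 0.037], 1], [[-0.82, -0.22, -0.17], [-0.01, -0.0015, 0.037], 1], [[-0.83, -0.17, -0.17], [-0.01, -0.0015, 0.037], 1], [[-0.84, -0.12, -0.17], [-0.01, -0.0015, 0.037], 1], [[-0.845, -0.06, -0.17], [-0.01, -0.0015, 0.037], 1]]'

```text
time_s: 1.6
tcp_pos: [366.6, 127.6, 271.7]
ee_rot: [167.3, -3.8, 111.9]
contact_force: [0.7, -0.1, 0.4]
width: 1.001
grip_force: 0.0
```

Run:
```python
from h import *
s=ctrl.get_state();print(s['time_s'],s['tcp_pos'],s['ee_rot'])
plan(G+75*A,frame(A),10)
```

```text
1.6 [366.55729086 127.57532691 271.74240341] [167.27237742  -3.75110585 111.91192253]
[[np.float64(-0.655), np.float64(-0.03), np.float64(0.06)], [np.float64(-0.0048), np.float64(-0.001), np.float64(0.0189)]]
[[np.float64(-0.655), np.float64(-0.011), np.float64(0.061)], [np.float64(-0.0048), np.float64(-0.001), np.float64(0.0189)]]
[[np.float64(-0.655), np.float64(0.008), np.float64(0.062)], [np.float64(-0.0048), np.float64(-0.001), np.float64(0.0189)]]
[[np.float64(-0.655), np.float64(0.027), np.float64(0.063)], [np.float64(-0.0048), np.float64(-0.001), np.float64(0.0189)]]
[[np.float64(-0.653), np.float64(0.046), np.float64(0.064)], [np.float64(-0.0048), np.float64(-0.001), np.float64(0.0189)]]
[[np.float64(-0.652), np.float64(0.065), np.float64(0.065)], [np.float64(-0.0048), np.float64(-0.001), np.float64(0.0189)]]
[[np.float64(-0.649), np.float64(0.084), np.float64(0.067)], [np.float64(-0.0048), np.float64(-0.001), np.float64(0.0189)]]
[[np.float64(-0.646), np.float64(0.103), np.float64(0.069)], [np.float64(-0.0048), np.float64(-0.001), np.float64(0.0189)]]
[[np.float64(-0.643), np.float64(0.121), np.float64(0.071)], [np.float64(-0.0048), np.float64(-0.001), np.float64(0.0189)]]
[[np.float64(-0.639), np.float64(0.14), np.float64(0.072)], [np.float64(-0.0048), np.float64(-0.001), np.float64(0.0189)]]
```

drive_tool --commands '[[[-0.655, -0.03, 0.02], [-0.005, -0.001, 0.019], 1], [[-0.655, -0.01, 0.02], [-0.005, -0.001, 0.019], 1], [[-0.655, 0.01, 0.03], [-0.005, -0.001, 0.019], 1], [[-0.655, 0.03, 0.03], [-0.005, -0.001, 0.019], 1], [[-0.653, 0.05, 0.04], [-0.005, -0.001, 0.019], 1]]'

```text
time_s: 2.1
tcp_pos: [411.4, 5.3, 256.6]
ee_rot: [165.7, -5.3, 103.5]
contact_force: [1.1, 0.2, -0.5]
width: 1.001
grip_force: 0.0
```

drive_tool --commands '[[[-0.65, 0.065, 0.06], [-0.005, -0.001, 0.019], 1], [[-0.65, 0.085, 0.06], [-0.005, -0.001, 0.019], 1], [[-0.645, 0.1, 0.07], [-0.005, -0.001, 0.019], 1], [[-0.643, 0.12, 0.07], [-0.005, -0.001, 0.019], 1], [[-0.64, 0.14, 0.07], [-0.005, -0.001, 0.019], 1]]'

```text
time_s: 2.6
tcp_pos: [456.7, -116.2, 235.5]
ee_rot: [164.4, -7.1, 95.1]
contact_force: [0.4, 1.2, 0.0]
width: 1.0
grip_force: 0.0
```

Run:
```python
from h import *
d=grab('wrist');np.savez('wrist.npz',**d);cv2.imwrite('pics/w1.png',d['pixels'])
p,R=cur();s=ctrl.get_state();print(s['time_s'],p,s['ee_rot'])
P=cloud(d);hsv=cv2.cvtColor(d['pixels'],cv2.COLOR_BGR2HSV)
m=(hsv[...,0]>100)&(hsv[...,0]<130)&(hsv[...,1]>120)&(hsv[...,2]>40)
q=P[m];print(len(q));T=(q-p)@R
for lo in range(30,130,10):
    w=T[(T[:,2]>lo)&(T[:,2]<=lo+10)]
    if len(w)>5: print(lo,len(w),np.percentile(w,[2,50,98],axis=0).round(1).tolist())
print('cam in tool',((-d['R'].T@d['t'])-p)@R)
plan(G-19*A,frame(A),5)
```

```text
2.65 [ 457.09153593 -118.72601285  234.28968434] [164.47926235  -7.03875132  94.86696799]
5490
30 10 [[-4.3, -7.4, 39.5], [1.7, -0.2, 39.8], [7.7, 6.8, 40.0]]
40 527 [[-6.0, -8.6, 40.2], [3.0, -0.3, 41.6], [10.1, 7.4, 48.2]]
50 6 [[5.5, -8.1, 59.3], [9.0, -1.7, 59.8], [11.2, 5.1, 60.0]]
60 327 [[-2.0, -11.4, 60.3], [7.7, -1.0, 61.5], [12.8, 10.2, 64.1]]
70 26 [[7.6, -10.1, 72.6], [12.5, -0.7, 78.4], [13.8, 10.1, 79.8]]
80 79 [[7.1, -10.7, 80.1], [12.3, 0.5, 84.7], [13.5, 9.7, 89.4]]
90 76 [[4.7, -11.8, 90.1], [12.2, -1.1, 94.8], [13.6, 9.8, 99.2]]
100 73 [[3.6, -11.8, 100.3], [12.1, -1.1, 104.8], [13.7, 10.0, 109.4]]
110 223 [[-4.8, -17.4, 111.0], [12.0, -2.1, 119.4], [19.2, 15.9, 120.0]]
120 318 [[-6.3, -17.4, 120.0], [9.7, 0.6, 120.6], [19.1, 16.1, 122.5]]
cam in tool [  83.43543669   -0.47413677 -193.52878274]
[[np.float64(0.012), np.float64(-0.005), np.float64(0.499)], [np.float64(0.0002), np.float64(0.0002), np.float64(-0.0006)]]
[[np.float64(0.012), np.float64(-0.005), np.float64(0.499)], [np.float64(0.0002), np.float64(0.0002), np.float64(-0.0006)]]
[[np.float64(0.012), np.float64(-0.005), np.float64(0.499)], [np.float64(0.0002), np.float64(0.0002), np.float64(-0.0006)]]
[[np.float64(0.012), np.float64(-0.005), np.float64(0.499)], [np.float64(0.0002), np.float64(0.0002), np.float64(-0.0006)]]
[[np.float64(0.012), np.float64(-0.004), np.float64(0.499)], [np.float64(0.0002), np.float64(0.0002), np.float64(-0.0006)]]
```

View pics/w1.png

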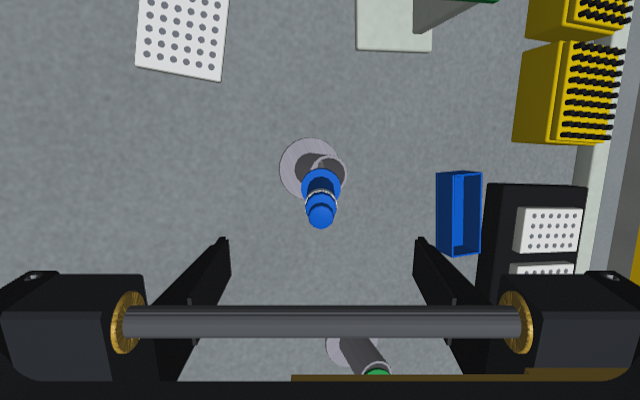

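The wrist view shows the pipette centred between the fingers, with its button at (320,215). The tool axis is parallel to the pipette axis to within about 1 mm, and the grip point is 100 mm ahead along tool z.

drive_tool --commands '[[[0.01, -0.005, 0.5], [0, 0, 0], 1], [[0.01, -0.005, 0.5], [0, 0, 0], 1], [[0.01, -0.005, 0.5], [0, 0, 0], 1], [[0.01, -0.005, 0.5], [0, 0, 0], 1], [[0.0, 0.0, 0.5], [0, 0, 0], 1]]'

```text
time_s: 3.15
tcp_pos: [481.4, -98.7, 139.5]
ee_rot: [164.4, -7.1, 95.2]
contact_force: [1.0, -0.3, -0.2]
width: 0.999
grip_force: 0.0
```

drive_tool --commands '[[[0, 0, 0], [0, 0, 0], 0], [[0, 0, 0], [0, 0, 0], 0], [[0, 0, 0], [0, 0, 0], 0], [[0, 0, 0], [0, 0, 0], 0], [[0, 0, 0], [0, 0, 0], 0]]' --squeeze 25

```text
time_s: 3.65
tcp_pos: [482.1, -99.8, 141.7]
ee_rot: [164.3, -7.0, 95.2]
contact_force: [-0.7, -0.6, -0.0]
width: 0.636
grip_force: 0.0
```

drive_tool --commands '[[[0, 0, 0], [0, 0, 0], 0], [[0, 0, 0], [0, 0, 0], 0], [[0, 0, 0], [0, 0, 0], 0], [[0, 0, 0], [0, 0, 0], 0], [[0, 0, 0], [0, 0, 0], 0]]'

```text
time_s: 4.15
tcp_pos: [481.6, -99.4, 140.5]
ee_rot: [164.4, -7.1, 95.2]
contact_force: [0.3, -0.6, -0.4]
width: 0.242
grip_force: 25.0
```

drive_tool --commands '[[[0, 0, -0.2], [0, 0, 0], 0], [[0, 0, -0.4], [0, 0, 0], 0], [[0, 0, -0.4], [0, 0, 0], 0], [[0, 0, -0.4], [0, 0, 0], 0], [[0, 0, -0.4], [0, 0, 0], 0]]' --squeeze 35

```text
time_s: 4.65
tcp_pos: [462.6, -109.7, 210.3]
ee_rot: [164.4, -7.1, 95.2]
contact_force: [0.0, -0.6, -1.7]
width: 0.244
grip_force: 35.0
```

drive_tool --commands '[[[0, 0, -0.4], [0, 0, 0], 0], [[0, 0, -0.4], [0, 0, 0], 0], [[0, 0, -0.3], [0, 0, 0], 0], [[0, 0, -0.2], [0, 0, 0], 0], [[0, 0, 0], [0, 0, 0], 0]]'

```text
time_s: 5.15
tcp_pos: [450.0, -117.5, 260.5]
ee_rot: [164.3, -7.0, 95.1]
contact_force: [-0.4, -0.5, -0.3]
width: 0.245
grip_force: 35.0
```

```bash
cat > st.py <<'E'
from h import *
# fork from both fixed cameras, with new pictures
for n in('scene',):
    d=grab(n);np.savez(n+'2.npz',**d);cv2.imwrite('pics/%s2.png'%n,cv2.resize(d['pixels'][100:260,180:500],(800,400)))
p,R=cur();s=ctrl.get_state();print(s['time_s'],p,s['ee_rot'],s['contact_force'],s['width'])
E
python3 st.py
python3 - <<'E'
from h import *
# fork geometry on cast rays at z=140
for n,(a,b,c,e) in dict(scene=(450,200,505,236),top=(180,145,210,180)).items():
    d=dict(np.load(n+'.npz'));hsv=cv2.cvtColor(d['pixels'],cv2.COLOR_BGR2HSV);P=cloud(d)
    m=(hsv[...,0]>100)&(hsv[...,0]<130)&(hsv[...,1]>120)&(hsv[...,2]>50)&(abs(P[...,2]-139)<7)
    v,u=np.nonzero(m[b:e,a:c]);v=v+b;u=u+a
    r=np.stack([(u-d['cx'])/d['fx'],(v-d['cy'])/d['fy'],np.ones(len(u))],1)@d['R'];C=-d['R'].T@d['t']
    X=(C+r*((140-C[2])/r[:,2])[:,None])[:,:2]
    t=np.radians(5.3);F=X@np.array([[np.cos(t),-np.sin(t)],[np.sin(t),np.cos(t)]])  # dock-turned coords
    o=np.array([587.5,361.3])@np.array([[np.cos(t),-np.sin(t)],[np.sin(t),np.cos(t)]]);F-=o
    for x in range(-35,60,6):
        w=np.sort(F[(F[:,0]>=x)&(F[:,0]<x+6),1])
        if len(w)>2:
            i=np.argmax(np.diff(w));g=(w[i].round(1),w[i+1].round(1)) if w[i+1]-w[i]>8 else None
            print(n,x,len(w),w[0].round(1),w[-1].round(1),g)
    print(F.min(0),F.max(0),'inner xmin',F[abs(F[:,1])<6,0].min())
E
```

```text
5.2 [ 449.72952782 -117.18267094  259.373501  ] [164.35517863  -7.04852172  95.14907908] [ 0.4709242  -0.35339294 -0.35743835] 0.24116277398201533
scene -29 23 -25.8 26.3 (np.float64(-12.8), np.float64(9.7))
scene -23 26 -28.2 27.4 (np.float64(-9.3), np.float64(7.2))
scene -17 26 -29.4 24.8 (np.float64(-11.8), np.float64(9.4))
scene -11 32 -29.4 24.5 (np.float64(-11.8), np.float64(6.9))
scene -5 28 -28.2 24.3 (np.float64(-11.9), np.float64(6.7))
scene 1 26 -28.2 25.4 (np.float64(-10.8), np.float64(7.8))
scene 7 27 -28.2 25.1 (np.float64(-10.9), np.float64(7.6))
scene 13 44 -28.2 24.9 None
scene 19 44 -28.2 24.7 None
scene 25 44 -28.2 25.7 None
scene 31 43 -28.3 25.5 None
scene 37 44 -28.3 25.2 None
scene 43 45 -27.1 25.0 None
scene 49 36 -27.2 22.5 None
[-27.61743961 -29.37305069] [55.29069691 27.38384754] inner xmin 15.468295825840755
top -35 4 12.5 21.6 None
top -29 16 -24.0 24.5 (np.float64(-14.8), np.float64(12.4))
top -23 18 -24.2 24.4 (np.float64(-15.0), np.float64(12.2))
top -17 20 -24.4 24.3 (np.float64(-15.2), np.float64(9.0))
top -11 18 -24.6 24.1 (np.float64(-15.4), np.float64(11.9))
top -5 18 -24.7 24.0 (np.float64(-15.5), np.float64(11.8))
top 1 16 -24.9 23.8 (np.float64(-12.7), np.float64(11.6))
top 7 27 -25.1 23.7 None
top 13 31 -25.3 23.6 None
top 19 32 -25.4 23.4 None
top 25 33 -25.6 23.3 None
top 31 32 -25.8 23.1 None
top 37 30 -22.9 23.0 None
top 43 8 -23.0 13.7 (np.float64(-20.0), np.float64(-1.6))
[-31.19508992 -25.78460402] [44.7670644  24.47160225] inner xmin 8.901451259477767
```

View pics/scene2.png

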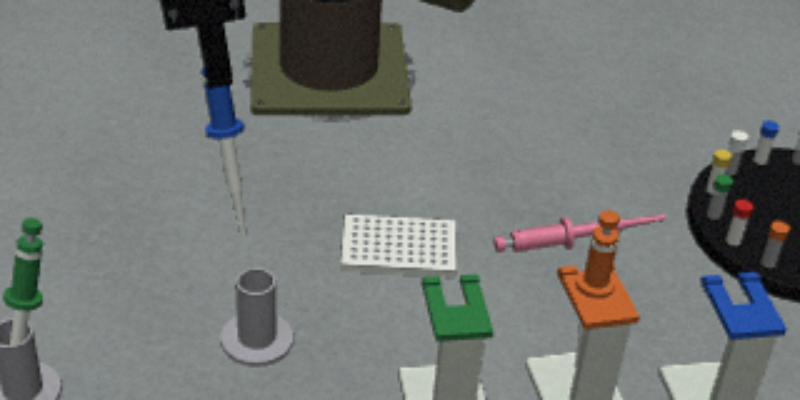

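The pipette is out of the cup, with its nozzle at about (242,232) in the crop. The cup still stands at (258,310), and the blue fork is at (740,300). Next I carry it upright to the front of the blue dock.

Run:
```python
from h import *
plan([505,352,205],frame([0,0,1],(np.cos(.088),np.sin(.088),0)),15)
```

```text
[[np.float64(0.754), np.float64(0.106), np.float64(0.221)], [np.float64(0.0116), np.float64(-0.0052), np.float64(-0.0006)]]
[[np.float64(0.755), np.float64(0.111), np.float64(0.213)], [np.float64(0.0116), np.float64(-0.0052), np.float64(-0.0006)]]
[[np.float64(0.757), np.float64(0.115), np.float64(0.205)], [np.float64(0.0116), np.float64(-0.0052), np.float64(-0.0006)]]
[[np.float64(0.758), np.float64(0.12), np.float64(0.197)], [np.float64(0.0116), np.float64(-0.0052), np.float64(-0.0006)]]
[[np.float64(0.76), np.float64(0.124), np.float64(0.188)], [np.float64(0.0116), np.float64(-0.0052), np.float64(-0.0006)]]
[[np.float64(0.761), np.float64(0.128), np.float64(0.18)], [np.float64(0.0116), np.float64(-0.0052), np.float64(-0.0006)]]
[[np.float64(0.763), np.float64(0.132), np.float64(0.171)], [np.float64(0.0116), np.float64(-0.0052), np.float64(-0.0006)]]
[[np.float64(0.764), np.float64(0.136), np.float64(0.162)], [np.float64(0.0116), np.float64(-0.0052), np.float64(-0.0006)]]
[[np.float64(0.765), np.float64(0.14), np.float64(0.154)], [np.float64(0.0116), np.float64(-0.0052), np.float64(-0.0006)]]
[[np.float64(0.766), np.float64(0.143), np.float64(0.145)], [np.float64(0.0116), np.float64(-0.0052), np.float64(-0.0006)]]
[[np.float64(0.767), np.float64(0.146), np.float64(0.136)], [np.float64(0.0116), np.float64(-0.0052), np.float64(-0.0006)]]
[[np.float64(0.768), np.float64(0.15), np.float64(0.127)], [np.float64(0.0116), np.float64(-0.0052), np.float64(-0.0006)]]
[[np.float64(0.769), np.float64(0.152), np.float64(0.118)], [np.float64(0.0116), np.float64(-0.0052), np.float64(-0.0006)]]
[[np.float64(0.77), np.float64(0.155), np.float64(0.109)], [np.float64(0.0116), np.float64(-0.0052), np.float64(-0.0006)]]
[[np.float64(0.77), np.float64(0.158), np.float64(0.1)], [np.float64(0.0116), np.float64(-0.0052), np.float64(-0.0006)]]
```

drive_tool --commands '[[[0.6, 0.08, 0.17], [0.0116, -0.005, 0], 0], [[0.75, 0.11, 0.21], [0.0116, -0.005, 0], 0], [[0.75, 0.11, 0.2], [0.0116, -0.005, 0], 0], [[0.75, 0.12, 0.2], [0.0116, -0.005, 0], 0], [[0.75, 0.12, 0.19], [0.0116, -0.005, 0], 0]]'

```text
time_s: 5.7
tcp_pos: [466.5, 33.1, 240.6]
ee_rot: [169.8, -4.9, 94.6]
contact_force: [0.6, -0.6, -0.3]
width: 0.244
grip_force: 35.0
```

drive_tool --commands '[[[0.76, 0.13, 0.18], [0.0116, -0.005, 0], 0], [[0.76, 0.13, 0.17], [0.0116, -0.005, 0], 0], [[0.76, 0.14, 0.16], [0.0116, -0.005, 0], 0], [[0.76, 0.14, 0.15], [0.0116, -0.005, 0], 0], [[0.76, 0.14, 0.14], [0.0116, -0.005, 0], 0]]'

```text
time_s: 6.2
tcp_pos: [485.8, 188.8, 223.4]
ee_rot: [175.0, -2.6, 94.4]
contact_force: [0.7, -0.0, -0.9]
width: 0.24
grip_force: 35.0
```

Run:
```python
from h import *
plan([505,352,205],frame([0,0,1],(np.cos(.088),np.sin(.088),0)),5)
```

```text
[[np.float64(0.801), np.float64(0.146), np.float64(0.142)], [np.float64(0.0111), np.float64(-0.0057), np.float64(-0.0017)]]
[[np.float64(0.802), np.float64(0.151), np.float64(0.132)], [np.float64(0.0111), np.float64(-0.0057), np.float64(-0.0017)]]
[[np.float64(0.803), np.float64(0.155), np.float64(0.122)], [np.float64(0.0111), np.float64(-0.0057), np.float64(-0.0017)]]
[[np.float64(0.804), np.float64(0.16), np.float64(0.112)], [np.float64(0.0111), np.float64(-0.0057), np.float64(-0.0017)]]
[[np.float64(0.804), np.float64(0.164), np.float64(0.102)], [np.float64(0.0111), np.float64(-0.0057), np.float64(-0.0017)]]
```

drive_tool --commands '[[[0.83, 0.15, 0.14], [0.011, -0.0057, -0.0017], 0], [[0.83, 0.15, 0.13], [0.011, -0.0057, -0.0017], 0], [[0.83, 0.15, 0.12], [0.011, -0.0057, -0.0017], 0], [[0.8, 0.16, 0.11], [0.011, -0.0057, -0.0017], 0], [[0.7, 0.15, 0.1], [0.011, -0.0057, -0.0017], 0]]'

```text
time_s: 6.7
tcp_pos: [504.5, 351.1, 205.3]
ee_rot: [180.0, 0.0, 95.1]
contact_force: [0.1, -0.1, -1.2]
width: 0.239
grip_force: 35.0
```

```bash
cat > look.py <<'E'
from h import *
import sys
d=grab('wrist');np.savez('w_%s.npz'%sys.argv[1],**d);cv2.imwrite('pics/w_%s.png'%sys.argv[1],d['pixels'])
p,R=cur();s=ctrl.get_state();print(s['time_s'],p.round(1),s['ee_rot'].round(2))
P=cloud(d);hsv=cv2.cvtColor(d['pixels'],cv2.COLOR_BGR2HSV)
m=(hsv[...,0]>100)&(hsv[...,0]<130)&(hsv[...,1]>120)&(hsv[...,2]>40)
n,l,st,c=cv2.connectedComponentsWithStats(m.astype(np.uint8))
for i in range(1,n):
    if st[i,4]>60:
        q=P[l==i];print(i,st[i],'med',np.median(q,0).round(1),'z',np.percentile(q[:,2],[2,50,98]).round(1))
        if abs(np.median(q[:,2])-139)<8:
            f=q[abs(q[:,2]-140)<5];print('  rect',cv2.minAreaRect(f[:,:2].astype(np.float32)))
        print('  lo',np.percentile(q,2,axis=0).round(1),'hi',np.percentile(q,98,axis=0).round(1))
E
python3 look.py a
```

```text
6.75 [504.6 354.5 204.2] [-1.7995e+02 -1.3000e-01  9.5160e+01]
2 [ 391  166  110   71 5860] med [602.4 365.8 139.8] z [134.7 139.8 144.1]
  rect ((596.3164672851562, 362.165283203125), (77.9222640991211, 52.766868591308594), 6.081701755523682)
  lo [557.9 335.4 134.7] hi [633.8 389.5 144.1]
3 [ 293  203   57   52 2017] med [503.1 357.7 188. ] z [181.3 188.  227.6]
  lo [488.5 341.2 181.3] hi [520.4 364.8 227.6]
4 [ 297  250   49   56 2207] med [504.1 352.2 255.4] z [238.3 255.4 264. ]
  lo [494.2 344.3 238.3] hi [514.8 359.3 264. ]
```

View pics/w_a.png

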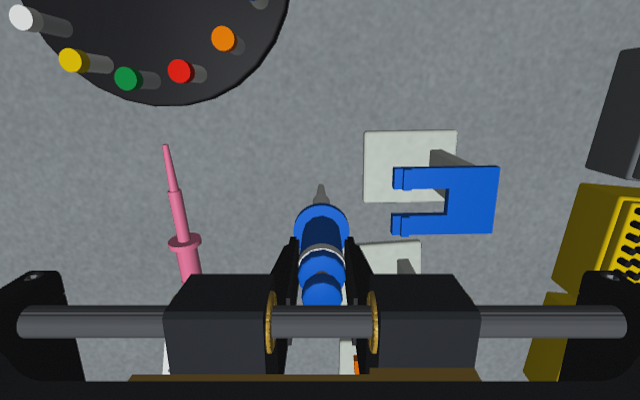

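The wrist view shows the collar at (321,220), the fork at x 391–500, y 166–236 with its opening to the left, and the lips at x of about 400. I take one settled picture for precise numbers.

```bash
cat > meas.py <<'E'
from h import *
from scipy.optimize import least_squares
def ray(d,u,v,z):
    r=np.stack([(u-d['cx'])/d['fx'],(v-d['cy'])/d['fy'],np.ones(len(u))],1)@d['R'];C=-d['R'].T@d['t']
    return (C+r*((z-C[2])/r[:,2])[:,None])[:,:2]
d=grab('wrist');P=cloud(d);p,R=cur();s=ctrl.get_state();print(s['time_s'],p.round(1),s['ee_rot'].round(2))
hsv=cv2.cvtColor(d['pixels'],cv2.COLOR_BGR2HSV)
m=(hsv[...,0]>100)&(hsv[...,0]<130)&(hsv[...,1]>120)&(hsv[...,2]>40)
f=m&(abs(P[...,2]-139.5)<2.5)&(P[...,0]>545)   # prong top face without lips
v,u=np.nonzero(f);X=ray(d,u,v,140.)
for t in (4,5,5.5,6,7):
    c,sn=np.cos(np.radians(t)),np.sin(np.radians(t));F=X@np.array([[c,-sn],[sn,c]])
    b=F[(F[:,0]>F[:,0].max()-25)];lo,hi=np.percentile(F[:,1],[1,99])
    A=F[F[:,0]<F[:,0].max()-45];mid=(lo+hi)/2
    print(t,'y',lo.round(1),hi.round(1),'slot',A[A[:,1]<mid][:,1].max().round(1),A[A[:,1]>mid][:,1].min().round(1),'x',F[:,0].min().round(1),F[:,0].max().round(1),'closed',np.percentile(F[abs(F[:,1]-mid)<6,0],1).round(1))
r=cv2.minAreaRect(X.astype(np.float32));print(r)
# collar top face
zc=np.median(P[m&(P[...,0]<545)&(P[...,2]>p[2]-35)&(P[...,2]<p[2]-10)][:,2]);print('collar top z',zc,'tcp-20=',p[2]-20)
k=m&(P[...,0]<p[0]+40)&(abs(P[...,2]-zc)<2.5);v,u=np.nonzero(k);Y=ray(d,u,v,zc)
h=cv2.convexHull(Y.astype(np.float32))[:,0]
h=h[h[:,1]>p[1]+3]
q=least_squares(lambda c:np.hypot(*(h-c).T)-18,p[:2],loss='soft_l1').x
print('collar centre',q.round(1),'minus tcp',(q-p[:2]).round(1),'n',len(h),'res',(np.hypot(*(h-q).T)-18).round(1).tolist())
E
python3 meas.py
```

```text
6.8 [504.4 352.2 204.3] [-1.7994e+02 -1.0000e-02  9.5190e+01]
4 y 294.3 346.3 slot 309.8 328.9 x 579.9 659.0 closed 621.6
5 y 283.5 335.3 slot 299.0 318.6 x 585.7 664.1 closed 627.1
5.5 y 278.0 329.7 slot 293.7 313.4 x 588.6 666.7 closed 629.8
6 y 272.4 324.1 slot 288.5 308.2 x 591.4 669.1 closed 632.4
7 y 261.3 313.2 slot 278.0 297.7 x 596.3 674.5 closed 637.5
((595.6721801757812, 362.31524658203125), (77.66439819335938, 53.28211212158203), 6.0844526290893555)
collar top z 182.5640963717782 tcp-20= 184.28945337605788
collar centre [504.5 351.4] minus tcp [ 0.1 -0.8] n 19 res [-0.3, -0.3, -0.3, -0.1, -0.2, -0.0, 0.1, 0.0, 0.1, 0.2, 0.0, 0.5, 0.2, 0.0, 0.1, -0.3, -0.3, -0.4, -0.4]
```

drive_tool --commands '[[[0.009, 0.1, 0.13], [0, 0, 0], 0], [[0.009, 0.1, 0.13], [0, 0, 0], 0], [[0.009, 0.1, 0.13], [0, 0, 0], 0], [[0.009, 0.1, 0.13], [0, 0, 0], 0], [[0.009, 0.1, 0.13], [0, 0, 0], 0]]'

```text
time_s: 7.3
tcp_pos: [525.5, 352.4, 180.8]
ee_rot: [179.8, -0.1, 94.9]
contact_force: [1.0, 0.1, -1.0]
width: 0.243
grip_force: 35.0
```

```bash
sleep 0; python3 -c "
from h import *
grab('top')"; python3 meas.py
```

```text
7.4 [525.2 352.3 180. ] [ 1.7991e+02 -1.0000e-02  9.4940e+01]
4 y 294.1 346.3 slot 310.3 329.1 x 580.4 659.1 closed 621.8
5 y 283.2 335.3 slot 299.6 318.9 x 586.1 664.2 closed 627.3
5.5 y 278.0 329.7 slot 294.2 313.8 x 588.9 666.7 closed 630.0
6 y 272.4 324.2 slot 288.7 308.5 x 591.7 669.1 closed 632.6
7 y 261.4 313.2 slot 278.1 297.8 x 596.5 674.5 closed 637.8
((595.771484375, 362.63665771484375), (77.44693756103516, 52.724266052246094), 6.0224432945251465)
collar top z 158.0132235964985 tcp-20= 160.03763145280993
collar centre [525.5 348.9] minus tcp [ 0.3 -3.4] n 17 res [-0.2, -0.2, -0.1, -0.1, -0.1, 0.1, 0.2, -0.0, 0.2, 0.1, -0.1, 0.1, 0.2, 0.0, -0.1, -0.2, -0.3]
```

```bash
cat > avg.py <<'E'
import io,contextlib,re
src=open('meas.py').read()
qs=[];ps=[];fs=[]
for i in range(8):
    g={}
    with contextlib.redirect_stdout(io.StringIO()): exec(src,g)
    qs.append(g['q']);ps.append(g['p']);fs.append([*g['r'][0],g['zc']]) 
    if i==0:
        d=g['d'];import numpy as np;print('cam',(-d['R'].T@d['t']).round(1)); 
        o=d['pixels'].copy();o[g['k']]=(0,0,255);o[g['f']]=(0,255,255)
        g['cv2'].imwrite('pics/mask.png',o[100:320,200:520])
for n,a in(('collar',qs),('tcp',ps),('fork',fs)):
    a=np.array(a);print(n,a.mean(0).round(2),a.std(0).round(2))
E
python3 avg.py
```

```text
cam [517.8 433.1 372.4]
collar [525.15 349.55] [0.08 0.28]
tcp [525.18 353.01 181.42] [0.03 0.2  0.37]
fork [595.82 362.56 159.59] [0.09 0.26 0.58]
```

View pics/mask.png

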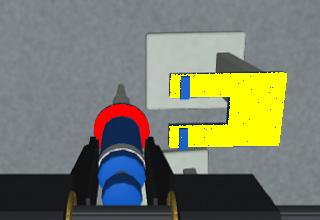

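```bash
cat > tilt.py <<'E'
from h import *
d=grab('wrist');p,R=cur();P=cloud(d);print(p.round(1))
C=-d['R'].T@d['t']
hsv=cv2.cvtColor(d['pixels'],cv2.COLOR_BGR2HSV)
m=(hsv[...,0]>100)&(hsv[...,0]<130)&(hsv[...,1]>120)&(hsv[...,2]>40)
# button top face: highest blue points
b=m&(P[...,2]>p[2]+55)&(P[...,0]<560);q=P[b];zt=np.percentile(q[:,2],97);t=q[abs(q[:,2]-np.median(q[q[:,2]>zt-3][:,2]))<1.2]
print('button top',np.median(t,0).round(1),t.min(0).round(1),t.max(0).round(1),len(t))
# neck+nozzle below collar, seen ahead of it
w=P[(P[...,2]<p[2]-40)&(P[...,2]>25)&(np.hypot(P[...,0]-p[0],P[...,1]-p[1])<22)]
for lo in range(25,150,12):
    s=w[(w[:,2]>=lo)&(w[:,2]<lo+12)]
    if len(s)>3: print(lo,len(s),s.mean(0).round(1),s[:,:2].min(0).round(1),s[:,:2].max(0).round(1))
h=P[m&(P[...,2]>p[2]-8)&(P[...,2]<p[2]+36)&(np.hypot(P[...,0]-p[0],P[...,1]-p[1])<25)]
for lo in range(-8,40,8):
    s=h[(h[:,2]-p[2]>=lo)&(h[:,2]-p[2]<lo+8)]
    if len(s)>3: print('handle',lo,len(s),s.mean(0).round(1),'ymax',np.percentile(s[:,1],95).round(1))
E
python3 tilt.py
```

```text
[525.1 353.1 181.5]
button top [517.3 433.7 374.1] [517.3 433.7 374.1] [517.3 433.7 374.1] 33
37 7 [524.8 352.5  47.1] [522.5 351.6] [527.2 353. ]
49 18 [525.  352.4  55.2] [521.8 349.9] [528.1 353.2]
61 24 [524.9 352.9  67.4] [521.7 351.1] [528.7 353.8]
73 25 [525.1 353.3  78.6] [521.8 351.8] [528.6 354.1]
85 17 [525.3 355.   94.4] [518.7 352. ] [531.6 356.6]
97 70 [524.9 355.3 103. ] [518.7 351.9] [531.6 356.8]
109 42 [524.3 355.6 112.8] [518.9 352.6] [530.3 356.6]
handle -8 183 [524.3 358.7 177.5] ymax 361.1
handle 0 208 [524.  358.7 185.8] ymax 361.0
handle 8 212 [524.3 358.7 193.7] ymax 361.1
handle 16 207 [524.1 359.2 200.9] ymax 361.3
handle 24 18 [519.6 360.2 210.5] ymax 363.2
handle 32 204 [523.8 357.5 216. ] ymax 360.9
```

The pipette hangs vertical, but its axis is about 3.5 mm off the TCP and 5.7 mm off the slot line. I correct sideways first.

drive_tool --commands '[[[0.03, 0, 0], [0, 0, 0], 0], [[0.04, 0, 0], [0, 0, 0], 0], [[0.04, 0, 0], [0, 0, 0], 0], [[0.03, 0, 0], [0, 0, 0], 0], [[0, 0, 0], [0, 0, 0], 0]]'

```text
time_s: 8.35
tcp_pos: [524.6, 358.8, 181.2]
ee_rot: [179.8, -0.1, 95.0]
contact_force: [0.1, 0.6, -0.1]
width: 0.246
grip_force: 35.0
```

```bash
python3 avg.py;python3 tilt.py
```

```text
cam [516.8 439.4 373.7]
collar [524.58 355.27] [0.04 0.08]
tcp [524.62 358.6  181.22] [0.02 0.05 0.02]
fork [595.8  362.64 159.56] [0.04 0.22 0.03]
[524.6 358.6 181.3]
button top [516.9 439.2 373.7] [516.9 439.2 373.7] [516.9 439.2 373.7] 46
37 7 [524.2 357.6  46. ] [522.  356.7] [526.6 358.1]
49 20 [524.5 357.9  55.7] [521.2 355.4] [527.5 359.1]
61 22 [524.4 358.2  67.5] [521.2 356.4] [528.1 359.2]
73 26 [524.5 358.7  78.6] [521.2 357.1] [528.1 359.6]
85 19 [523.9 360.2  94.7] [518.1 357.1] [531.1 362.1]
97 68 [524.3 360.6 102.8] [518.2 357.2] [531.  362.1]
109 41 [524.1 361.1 112.5] [518.4 357.9] [529.8 362.2]
handle -8 178 [523.7 364.  177.2] ymax 366.5
handle 0 203 [523.7 364.  185.3] ymax 366.5
handle 8 225 [523.6 364.  193.3] ymax 366.4
handle 16 197 [523.9 364.8 200.7] ymax 366.8
handle 24 18 [518.5 365.9 210. ] ymax 367.6
handle 32 207 [523.6 362.8 215.7] ymax 366.4
```

drive_tool --commands '[[[0.004, 0.1, 0.02], [0, 0, 0], 0], [[0.004, 0.2, 0.02], [0, 0, 0], 0], [[0.004, 0.2, 0.02], [0, 0, 0], 0], [[0.004, 0.2, 0.02], [0, 0, 0], 0], [[0.004, 0.2, 0.02], [0, 0, 0], 0]]'

```text
time_s: 9.3
tcp_pos: [561.3, 362.6, 177.1]
ee_rot: [179.8, -0.0, 95.0]
contact_force: [0.3, -0.1, -0.9]
width: 0.244
grip_force: 35.0
```

drive_tool --commands '[[[0.004, 0.2, 0], [0, 0, 0], 0], [[0.004, 0.2, 0], [0, 0, 0], 0], [[0.004, 0.2, 0], [0, 0, 0], 0], [[0.004, 0.17, 0], [0, 0, 0], 0], [[0, 0.1, 0], [0, 0, 0], 0]]'

```text
time_s: 9.8
tcp_pos: [593.4, 366.2, 177.4]
ee_rot: [-179.8, -0.0, 95.0]
contact_force: [-10.3, -1.5, 4.8]
width: 0.245
grip_force: 35.3
```

```bash
sed -i 's/<560/<620/' tilt.py; python3 -c "
from h import *
for i in range(4): d=grab('wrist')
cv2.imwrite('pics/in.png',d['pixels'][100:320,200:520])
s=ctrl.get_state();print(s['contact_force'])"; python3 tilt.py
```

```text
[-6.32052128 -0.25508308  2.03824238]
[592.9 366.2 177.3]
button top [586.3 447.  369.7] [586.3 447.  369.7] [586.3 447.  369.7] 34
121 9 [590.2 387.7 132.5] [587.2 387.3] [594.6 388.1]
133 15 [590.3 387.7 135.1] [585.9 387. ] [594.6 388.2]
handle -8 172 [591.2 371.5 173.4] ymax 374.0
handle 0 197 [591.4 371.5 181.2] ymax 374.0
handle 8 224 [591.6 371.7 189.2] ymax 374.1
handle 16 228 [592.1 372.3 197.1] ymax 376.0
handle 24 43 [591.7 373.7 206.3] ymax 378.9
handle 32 219 [593.  370.9 211.8] ymax 375.9
```

View pics/in.png

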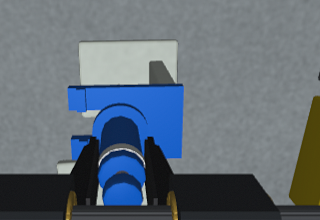

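I overshot by 8 mm through a mis-sum, and the neck touches the slot end at 6 N. I back off 8 mm and re-measure.

drive_tool --commands '[[[0, -0.05, 0], [0, 0, 0], 0], [[-0.002, -0.05, 0], [0, 0, 0], 0], [[-0.002, -0.05, 0], [0, 0, 0], 0], [[0, -0.045, 0], [0, 0, 0], 0], [[0, 0, 0], [0, 0, 0], 0]]'

```text
time_s: 10.55
tcp_pos: [587.4, 365.4, 177.6]
ee_rot: [179.8, -0.1, 95.0]
contact_force: [0.9, 0.0, -0.9]
width: 0.243
grip_force: 35.0
```

```bash
cat > m2.py <<'E'
src=open('meas.py').read().replace("m&(P[...,0]<545)&","m&(abs(P[...,1]-p[1])<30)&(abs(P[...,0]-p[0])<30)&")
exec(src)
print(s['contact_force'].round(1))
E
python3 -c "
from h import *
for i in range(4): grab('wrist')"; python3 m2.py; python3 tilt.py
```

```text
10.8 [587.4 365.3 177.5] [ 1.7982e+02 -5.0000e-02  9.4990e+01]
4 y 296.4 346.7 slot 309.0 329.1 x 581.0 659.0 closed 628.3
5 y 285.0 335.5 slot 298.6 318.9 x 586.7 664.2 closed 633.9
5.5 y 279.3 329.9 slot 293.5 313.7 x 589.5 666.7 closed 636.7
6 y 273.5 324.4 slot 288.3 308.4 x 592.3 669.1 closed 639.3
7 y 262.0 313.4 slot 277.9 297.8 x 597.1 674.5 closed 645.0
((596.0538330078125, 362.74810791015625), (76.82846069335938, 52.91556930541992), 6.077638149261475)
collar top z 155.61530220687652 tcp-20= 157.45279985118663
collar centre [587.5 362. ] minus tcp [ 0.1 -3.3] n 18 res [-0.1, -0.1, -0.1, -0.2, -0.0, 0.1, 0.1, 0.1, -0.2, 0.1, 0.3, 0.2, 0.2, -0.1, -0.2, -0.1, -0.2, -0.3]
[-0.5  0.6 -1.1]
[587.4 365.4 177.4]
button top [579.6 446.  369.9] [579.6 446.  369.9] [579.6 446.  369.9] 38
133 7 [585.9 387.1 135. ] [583.3 386.7] [587.3 387.4]
handle -8 182 [586.6 370.8 173.6] ymax 373.3
handle 0 196 [586.5 370.8 181.5] ymax 373.3
handle 8 231 [586.6 370.8 189.5] ymax 373.2
handle 16 221 [586.7 371.5 197.3] ymax 375.4
handle 24 40 [585.4 373.  206.5] ymax 378.0
handle 32 225 [586.3 370.1 211.9] ymax 374.9
```

drive_tool --commands '[[[0, 0, 0.05], [0, 0, 0], 0], [[0, 0, 0.05], [0, 0, 0], 0], [[0, 0, 0.05], [0, 0, 0], 0], [[0, 0, 0.04], [0, 0, 0], 0], [[0, 0, 0], [0, 0, 0], 0]]'

```text
time_s: 11.35
tcp_pos: [587.1, 365.3, 169.3]
ee_rot: [179.9, -0.0, 95.0]
contact_force: [0.3, 0.6, -1.1]
width: 0.242
grip_force: 35.0
```

drive_tool --commands '[[[0, 0, 0.015], [0, 0, 0], 0], [[0, 0, 0.015], [0, 0, 0], 0], [[0, 0, 0.0], [0, 0, 0], 0], [[0, 0, 0.0], [0, 0, 0], 0], [[0, 0, 0], [0, 0, 0], 0]]'

```text
time_s: 11.85
tcp_pos: [587.4, 365.4, 168.7]
ee_rot: [179.8, -0.1, 95.0]
contact_force: [-0.4, 1.0, -0.7]
width: 0.245
grip_force: 35.0
```

No contact yet, so I lower by small steps.

drive_tool --commands '[[[0, 0, 0.015], [0, 0, 0], 0], [[0, 0, 0.015], [0, 0, 0], 0], [[0, 0, 0.0], [0, 0, 0], 0], [[0, 0, 0.0], [0, 0, 0], 0], [[0, 0, 0], [0, 0, 0], 0]]'

```text
time_s: 12.35
tcp_pos: [587.4, 365.5, 167.6]
ee_rot: [179.8, -0.1, 95.0]
contact_force: [0.2, -0.3, 0.3]
width: 0.243
grip_force: 35.0
```

drive_tool --commands '[[[0, 0, 0.015], [0, 0, 0], 0], [[0, 0, 0.01], [0, 0, 0], 0], [[0, 0, 0.0], [0, 0, 0], 0], [[0, 0, 0.0], [0, 0, 0], 0], [[0, 0, 0], [0, 0, 0], 0]]'

```text
time_s: 12.85
tcp_pos: [587.4, 365.6, 167.5]
ee_rot: [179.8, -0.1, 95.0]
contact_force: [-3.0, -0.4, 5.3]
width: 0.243
grip_force: 35.0
```

```bash
python3 m2.py | tail -4; python3 -c "
from h import *
for i in range(3): s=grab('wrist')
s=ctrl.get_state();print(s['contact_force'],s['tcp_pos'])"
```

```text
((596.007080078125, 362.93402099609375), (76.88111877441406, 52.44194793701172), 5.96980619430542)
collar top z 140.266902675486 tcp-20= 147.53898312181573
collar centre [608.3 385.7] minus tcp [20.9 20.1] n 12 res [2.7, 1.2, 1.2, 1.3, 1.4, 0.9, 0.4, 23.9, 34.6, 34.6, 35.1, 35.2]
[-2.3  0.5  5.1]
[-2.40692221  0.33181364  5.37819434] [587.37571177 365.62932626 167.5128628 ]
```

The collar sits at about 140 mm with 5 N upward force. I open partway and retreat upward.

drive_tool --commands '[[[0, 0, 0], [0, 0, 0], 0.3], [[0, 0, 0], [0, 0, 0], 0.35], [[0, 0, 0], [0, 0, 0], 0.45], [[0, 0, 0], [0, 0, 0], 0.55], [[0, 0, 0], [0, 0, 0], 0.55]]'

```text
time_s: 13.55
tcp_pos: [587.2, 365.3, 166.0]
ee_rot: [179.9, -0.0, 95.0]
contact_force: [0.2, -0.6, 0.9]
width: 0.524
grip_force: 0.0
```

drive_tool --commands '[[[0.09, 0, 0], [0, 0, 0], 0.55], [[0, 0, -0.1], [0, 0, 0], 0.55], [[0, 0, -0.3], [0, 0, 0], 0.55], [[0, 0, -0.5], [0, 0, 0], 0.55], [[0, 0, -0.6], [0, 0, 0], 0.55]]'

```text
time_s: 14.05
tcp_pos: [586.5, 368.8, 227.2]
ee_rot: [179.9, -0.0, 95.0]
contact_force: [0.0, 0.6, 1.3]
width: 0.549
grip_force: 0.0
```

drive_tool --commands '[[[0, 0, -0.7], [0, 0, 0], 0.55], [[0, 0, -0.7], [0, 0, 0], 0.55], [[0, 0, -0.7], [0, 0, 0], 0.55], [[0, 0, -0.4], [0, 0, 0], 0.55], [[0, 0, 0], [0, 0, 0], 0.55]]'

```text
time_s: 14.55
tcp_pos: [587.7, 369.4, 331.1]
ee_rot: [179.5, -0.2, 95.0]
contact_force: [0.4, 0.1, -0.0]
width: 0.547
grip_force: 0.0
```

Run:
```python
from h import *
for i in range(4): d=grab('wrist')
e=grab('scene')
a=cv2.resize(d['pixels'],(480,300));b=cv2.resize(e['pixels'][130:280,170:510],(680,300))
cv2.imwrite('pics/end.png',np.vstack([cv2.copyMakeBorder(a,0,0,0,200,0),b]))
s=ctrl.get_state();print(s['time_s'],s['tcp_pos'],s['width'],s['contact_force'])
P=cloud(d);hsv=cv2.cvtColor(d['pixels'],cv2.COLOR_BGR2HSV)
m=(hsv[...,0]>100)&(hsv[...,0]<130)&(hsv[...,1]>120)&(hsv[...,2]>40)
q=P[m&(np.hypot(P[...,0]-587,P[...,1]-361.8)<35)]
for lo,hi in((143.8,149),(150,170),(180,205),(221,230)):
    w=q[(q[:,2]>lo)&(q[:,2]<hi)]
    if len(w): print(lo,len(w),np.percentile(w,[2,50,98],axis=0).round(1).tolist())
```

```text
14.8 [585.86474039 368.42634624 323.79409509] 0.5508612856885643 [ 0.92552045 -0.06559326 -0.46518612]
143.8 422 [[563.5, 338.1, 143.9], [581.1, 370.0, 145.5], [604.2, 381.1, 147.3]]
150 92 [[576.0, 363.6, 150.8], [586.3, 372.1, 160.5], [597.3, 373.7, 169.5]]
180 186 [[576.5, 357.6, 180.8], [586.4, 368.7, 203.9], [598.3, 373.6, 204.9]]
221 326 [[579.5, 354.3, 222.2], [587.4, 362.5, 224.6], [595.3, 370.0, 226.0]]
```

View pics/end.png

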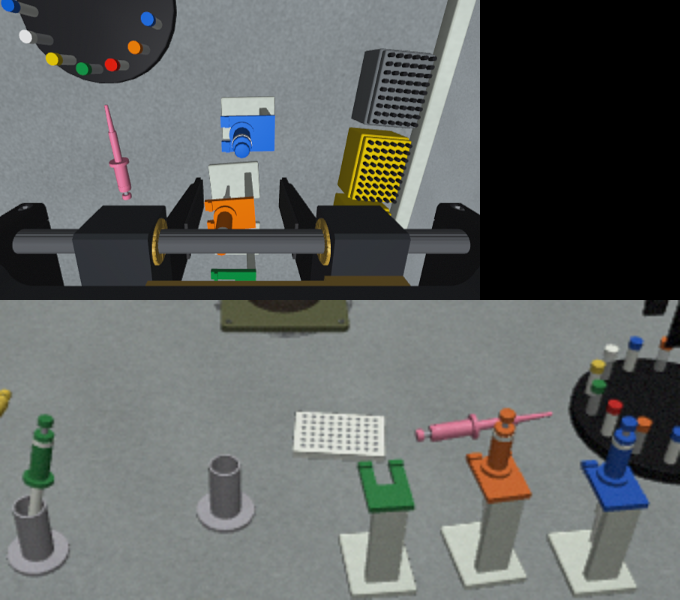

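The blue pipette hangs upright in the blue fork: its button is at (587,362) mm, 225 mm up, and its collar is flat. The cups and the other pipettes are undisturbed.

```bash
python3 -c "
from cell import workorder
print(workorder.finish_job())"
```

```text
the job is handed in; nothing more can be done
None
```

The blue pipette hangs upright on the blue dock, with both cups and the green and orange pipettes left as they were; the job is handed in, but no verdict was returned.

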